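# Lift the hot lid off the larger pan with the lid lifter

## Robot

A 6-joint arm with a two-finger parallel gripper is mounted at the origin on the work surface. World frame = base frame: x ahead of the robot, y to its left, z up, the work surface at z = 0. Lengths are in mm, angles in rad, forces in N, time in s.
With the tool pointing down it reaches from about 275 to 1000 mm from the base axis. Payload 8.4 kg.
Tool frame: the origin (TCP) lies on the centre line of the jaws, within the pads' length; the fingertips stand 22 mm ahead of it and the grasp point (between the pads) lies 3 mm ahead of it; z points along the fingers, y is the direction in which the jaws open and shut (so a half turn about z gives the same grasp; the last joint's range is limited). The gripper opens to 85 mm and grips with 20 to 120 N. Pads are 22 mm wide; open, the fingers measure 114 mm over their backs; the gripper's body (76 mm by 85 mm) begins 54 mm behind the grasp point. The pads swing forward as they close: fully open they stand 13 mm farther back than shut.
Start: joints at [1.257, 0.353, 1.633, -0, 1.155, -0.002], TCP at [191.731, 594.867, 253.281] pointing down, gripper open.
Joint ranges: [-2.63, 2.63], [-0.92, 2.1], [0.06, 2.66], [-1.3, 4.44], [0, 2.69], [-3.02, 3.02]. Speed limits (rad/s): [2.22, 2.22, 2.79, 3.14, 3.14, 3.14].

## Interface

Orientations are given as [roll, pitch, yaw] about the fixed x, y, z axes, in that order (R = Rz(yaw) Ry(pitch) Rx(roll)).
In Python, from rig import r gives the robot as it stands.
- The arm moves only by the tool carry_out, never from a script. Its argument "rows" is text: rows parted by semicolons, each of 5 numbers parted by spaces: the opening, from 0 (shut) to 1 (fully open), then the shift along the tool's x, y, z in units of 30 mm (1.0 is 30 mm), then the turn about the tool's z in units of 8 degrees (1.0 is 8 degrees). A call has 1 to 12 rows; each row shifts and turns the commanded pose from where the row before left it, along the tool's axes as they then stand; what a row does not reach is not made up. A row lasts 1/8 s, in which the tool goes at most 62.5 mm and 10.7 degrees, less where a joint would pass 70% of its speed; a pose out of reach is approached as far as the arm can. A call is refused whole if a number of a shift passes 1 or a number of a turn 1, either way. A call with a gripper value outside its range is refused whole. The fingers move at their own pace and stop on an object; "newtons" is the grip in N (left out, the last holds). Time passes only in rows, so rows that do not move let the fingers close. It gives the time, the measured TCP pose, the force and the opening at its end, in the units of the state.
- r.sense(): the state, without advancing time (a new reading comes with each control period).
- r.grab_frame(name): name is "scene" or "top" or "wrist"; returns the picture (420x560x3 uint8, blue, green, red); there is no depth.
- r.get_calibration(name): a dict with "intrinsics" (3x3 intrinsics, pixels), "position" and "rotation" of the camera in the world. Camera axes: x right, y up, looking along -z (the intrinsics and any distortion apply to the point x, -y, -z); pixel columns grow to the right and rows downward; lengths in mm; the calibration is good to about 2 mm. A picture is of the moment at which its call begins: read the wrist's pose just before it. get_calibration takes no time and is no camera call; for the wrist camera it gives the pose at the moment of the call.
- r.sign_off(): hands the job in, once; it reports no verdict.
The state is a dict: "clock": time; "qpos": joint angles; "qvel": joint speeds; "joint_efforts": joint torques, N m; "eef_pos": TCP position; "tcp_rot": TCP orientation; "contact_force": force on the tool from outside, world axes, zero at the start; "wrist_torque": the same for the moment, N m; "opening": opening from 0.0 (shut) to 1.0 (fully open).
Only numpy, scipy, OpenCV 4.12 (cv2) and the standard library are available. Lean on these libraries where they do the work, as an engineer would, in place of code of your own. Each camera call takes 0.05 s, during which the arm holds its last target.

## Task

The lid on the larger pan is hot: take the lid lifter, hook it under the lid's loop handle and lift the lid off, keeping it level and never touching it with the gripper. Set the lid down flat on the middle of the round wooden board, unhook the lifter and stand it upright on a clear patch of the worktop. Leave the small pan's lid where it is.

Things in the scene. Friction and masses are not known exactly. Their poses are not given: they have to be found in the camera images.
- lifter: Free-standing C-shaped steel hook, 0.3 kg, upright. Origin: centre of foot's underside, z up, x out of the C's open side (enters the loop that way). Foot 52 (x) x 50 (y) x 8; front lip x 18 to 26 up to z 16; back post 30 wide at x -26 to -18; top arm z 82 to 92: the loop's bar rests on the foot, x -18 to 18, z 8. Black handle on top, centred, 26 (x) x 24 (y), z 92 to 153: grip near z 125.
- lid: Hot lid on the larger pan (fixed, 170 dia, 90 high); 0.25 to 0.5 kg. Disc 180 dia, z 8 to 12; 148 skirt below, 7 play in the pan. Origin: centre of skirt's underside, z up, at height 82. Loop of 9 mm bar: posts at y -50, 50; level bar along lid's y (within 35 deg of world y, either way), centre x 0, z 57; opening 91 wide, z 12 to 52, entered along +x or -x. It hangs level by the bar, can swing.
- board: Round wooden board, 190 in diameter, 18 thick, fixed on the worktop, empty. Origin: centre of its underside; its top is at z 18. The two pans and the board stand in a row across the table, in any order, about 250 apart.
- small_lid: Steel lid, same kind but smaller, on the small pan (124 in diameter, 60 high): disc 134 in diameter, loop 52 wide, its top 44 above the origin; 0.15 kg. Origin: centre of its skirt's underside, z up, at height 52, so the loop's top is at height 96. Not to be disturbed.
Things that resemble listed ones, but are neither listed nor needed, are in the scene too. What is shaped like the lifter but pink or purple is not meant.

How it is judged:
By the outcome, as a careful person would: the job done as asked, in the order asked, and still so for the second after the job is handed in, with the robot touching nothing.
It also fails if it takes over 72 s, if anything falls off the work surface, if the arm or the gripper's body presses on something with over 40 N, if the wrist force passes 120 N, or if a joint passes its speed limit or range.

## Working session

There is one attempt and no reset: what is moved stays moved. The work goes in short steps, Python scripts to look and compute and a tool call to move; the robot and the scene stay as the last step left them, time stands still between calls to the robot, and variables do not carry over. Pictures are saved under pics/ and viewed, and the job is handed in when it is done.

Besides the shell and the picture viewer there is one more tool, called after "Request:" as name(argument=value, ...) on one line, values as JSON. carry_out: Moves the arm, as the interface text tells. Its arguments: {"type":"object","properties":{"rows":{"type":"string"},"newtons":{"type":"number"}},"required":["rows"]}

```bash
ls; mkdir -p pics
python3 - <<'E'
from rig import r
import cv2
print(r.sense())
for n in("scene","top","wrist"):
    c=r.get_calibration(n); print(n,c)
    cv2.imwrite(f"pics/{n}0.png",r.grab_frame(n))
E
```

```text
pics
{'clock': 0.0, 'qpos': array([ 1.25658047e+00,  3.53676778e-01,  1.63417171e+00, -2.65738787e-05,
        1.15519764e+00, -2.35930520e-03]), 'qvel': array([0.00138353, 0.00109949, 0.00033621, 0.00052824, 0.00102704,
       0.00112192]), 'joint_efforts': array([ 2.05238146e-03, -6.05244756e+01, -3.42078638e+01,  1.79109074e-04,
        9.18795413e-03,  6.14185115e-05]), 'eef_pos': array([191.60503039, 594.41413649, 252.5277029 ]), 'tcp_rot': array([-3.14013912e+00,  2.08668776e-05,  2.82974686e+00]), 'contact_force': array([-0.2658378 , -0.44108984,  0.6084925 ]), 'wrist_torque': array([ 0.01858824, -0.02652417, -0.0758859 ]), 'opening': 0.9994093647567102}
scene {'intrinsics': array([[494.5946626 ,   0.        , 285.52603989],
       [  0.        , 494.5946626 , 214.17493893],
       [  0.        ,   0.        ,   1.        ]]), 'position': array([1019.6103667 , -562.71786776, 1080.25084561]), 'rotation': array([ 0.6512938 , -0.00262848,  0.75623416])}
top {'intrinsics': array([[420.63689699,   0.        , 267.74527809],
       [  0.        , 420.63689699, 215.66509233],
       [  0.        ,   0.        ,   1.        ]]), 'position': array([ 366.51166054,   -6.16191325, 1075.00163582]), 'rotation': array([ 0.13580061, -0.00596346, -1.57597504])}
wrist {'intrinsics': array([[300.47866465,   0.        , 278.74710646],
       [  0.        , 300.47866465, 211.69546462],
       [  0.        ,   0.        ,   1.        ]]), 'position': array([126.34321931, 615.40030249, 372.54595588]), 'rotation': array([-0.28117268,  0.00215158,  1.25853643])}
```

View pics/scene0.png

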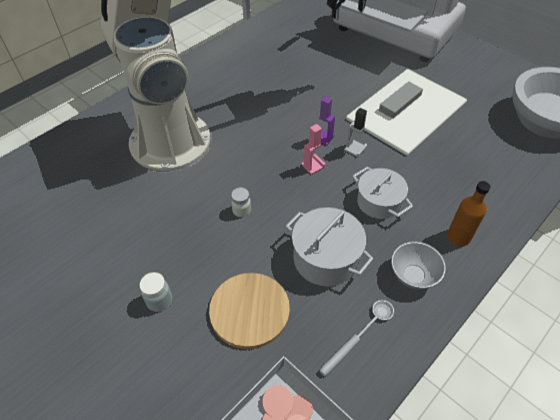

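View pics/top0.png

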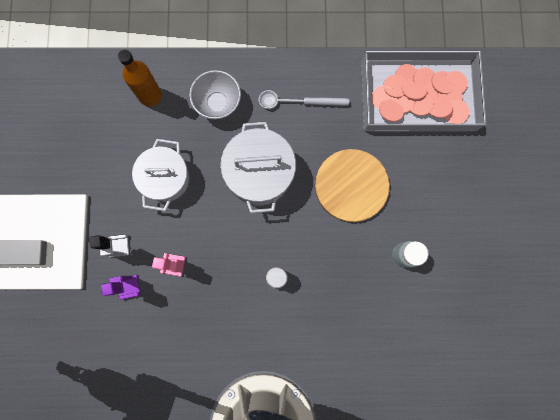

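View pics/wrist0.png

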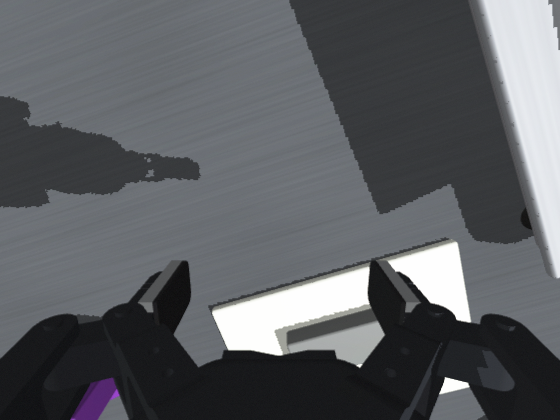

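The scene view shows the black-handled lifter at (357,130), the big pan at (330,245), the board at (250,310) and the small pan at (383,192). In the top view they are at (115,245), (258,163), (352,186) and (160,173). Next I'll zoom in to measure.

```bash
cat > h.py <<'E'
import numpy as np, cv2
from scipy.spatial.transform import Rotation as R
from rig import r
def cam(n,c=None):
    c=c or r.get_calibration(n)
    return np.array(c["intrinsics"]),np.array(c["position"]),R.from_euler('xyz',c["rotation"]).as_matrix()
def ray(n,u,v,c=None):
    K,p,M=cam(n,c); d=np.linalg.inv(K)@np.array([u,v,1.]); d=M@np.array([d[0],-d[1],-d[2]])
    return p,d
def onz(n,u,v,z,c=None):
    p,d=ray(n,u,v,c); return p+d*(z-p[2])/d[2]
def proj(n,X,c=None):
    K,p,M=cam(n,c); x=M.T@(np.array(X,float)-p); x=K@np.array([x[0],-x[1],-x[2]]); return x[:2]/x[2]
def tri(a,b):
    A=[];B=[]
    for p,d in(a,b):
        d=d/np.linalg.norm(d);P=np.eye(3)-np.outer(d,d);A.append(P);B.append(P@p)
    X=np.linalg.lstsq(np.vstack(A),np.hstack(B),rcond=None)[0]
    return X,np.linalg.norm(A[0]@X-B[0])
def crop(im,x0,y0,x1,y1,s,name):
    c=cv2.resize(im[y0:y1,x0:x1],None,fx=s,fy=s,interpolation=cv2.INTER_CUBIC); cv2.imwrite("pics/"+name,c)
E
python3 - <<'E'
from h import *
t=cv2.imread("pics/top0.png");s=cv2.imread("pics/scene0.png")
crop(t,80,215,200,305,6,"t_l.png");crop(s,290,85,390,180,6,"s_l.png")
crop(t,210,115,310,215,6,"t_lid.png");crop(s,280,195,380,285,6,"s_lid.png")
# board
for n,im in(("top",t),("scene",s)):
    h=cv2.cvtColor(im,cv2.COLOR_BGR2HSV); m=cv2.inRange(h,(8,90,90),(25,255,255))
    k,l,st,ce=cv2.connectedComponentsWithStats(m); i=1+np.argmax(st[1:,4]); 
    c=max(cv2.findContours((l==i).astype(np.uint8),0,1)[0],key=len); pts=np.array([onz(n,*q[0],18)[:2] for q in c],np.float32)
    print(n,st[i],cv2.minEnclosingCircle(pts),onz(n,*cv2.fitEllipse(c)[0],18))
E
```

```text
top [ 315  149   75   73 4263] ((589.4773559570312, -229.44163513183594), 96.03462982177734) [ 588.88587441 -229.46359123   18.        ]
scene [ 209  274   81   74 4686] ((596.2462768554688, -234.1277618408203), 96.83061218261719) [ 598.13270372 -237.57952783   18.        ]
```

View pics/t_l.png

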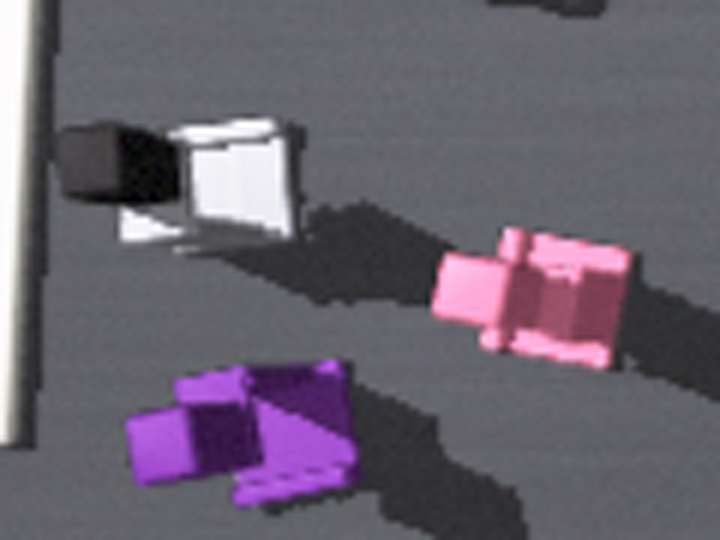

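View pics/s_l.png

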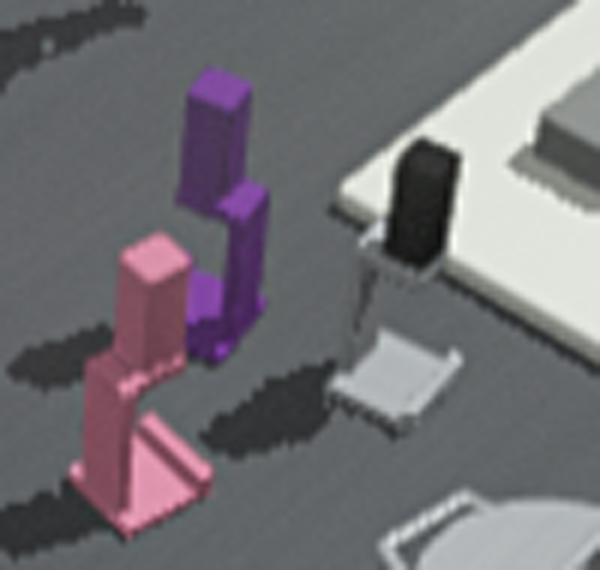

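View pics/t_lid.png

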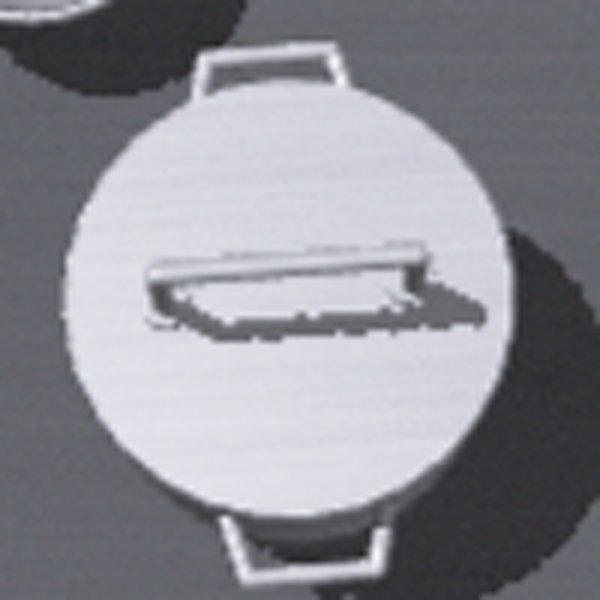

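View pics/s_lid.png

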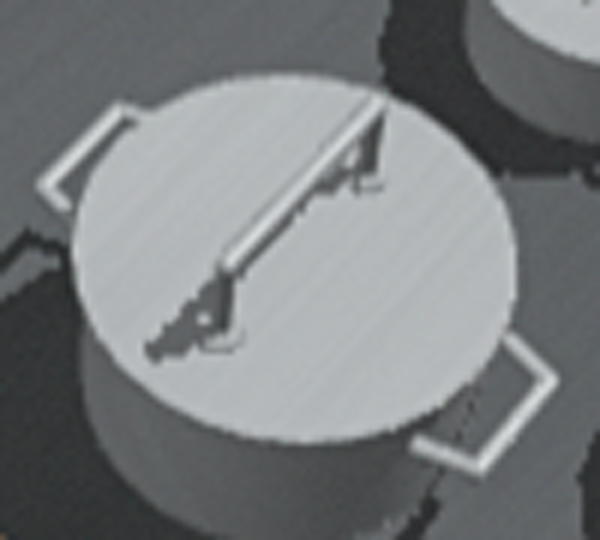

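Run:
```python
from h import *
T=lambda x,y:(80+x/6,215+y/6)
S=lambda x,y:(290+x/6,85+y/6)
def p(nm,t,s):
    X,e=tri(ray("top",*T(*t)),ray("scene",*S(*s))); print(nm,X.round(1),round(e,1))
p("handle top centre",(91,163),(430,150))
p("pink top centre",(473,288),(156,255))
p("purple top centre",(160,448),(218,90))
# foot corners on z=16 lip / on z 8
for c in [(190,140),(275,122),(290,130),(295,240),(120,210),(125,243),(168,135)]:
    print(c,"z8",onz("top",*T(*c),8).round(),"z92",onz("top",*T(*c),92).round())
for c in [(330,385),(400,430),(460,355),(380,335),(440,270),(360,240)]:
    print("s",c,"z8",onz("scene",*S(*c),8).round(),"z92",onz("scene",*S(*c),92).round())
TL=lambda x,y:(210+x/6,115+y/6); SL=lambda x,y:(280+x/6,195+y/6)
for a,b in (((155,270),(378,98)),((424,248),(228,265))):
    X,e=tri(ray("top",*TL(*a)),ray("scene",*SL(*b))); print("bar end",X.round(1),round(e,1), onz("top",*TL(*a),141).round(1),onz("scene",*SL(*b),141).round(1))
t=cv2.imread("pics/top0.png")
# lid disc edge points by hand-free circle: bright mask
g=cv2.cvtColor(t,cv2.COLOR_BGR2GRAY); m=(g>165).astype(np.uint8); m=cv2.morphologyEx(m,cv2.MORPH_CLOSE,np.ones((13,13)));m=cv2.morphologyEx(m,cv2.MORPH_OPEN,np.ones((9,9)))
for c in cv2.findContours(m,0,1)[0]:
    if cv2.contourArea(c)<1500: continue
    e=cv2.fitEllipse(c); print("disc",e,[onz("top",*e[0],z).round(1) for z in(62,94)], 'r', cv2.minEnclosingCircle(np.array([onz("top",*q[0],94)[:2] for q in c],np.float32)))
```

```text
handle top centre [437.  368.2 150.8] 1.9
pink top centre [390.5 227.  150.2] 1.4
purple top centre [333.1 339.3 145. ] 0.7
(190, 140) z8 [456. 383.   8.] z92 [449. 352.  92.]
(275, 122) z8 [463. 347.   8.] z92 [456. 319.  92.]
(290, 130) z8 [460. 341.   8.] z92 [453. 313.  92.]
(295, 240) z8 [414. 337.   8.] z92 [410. 310.  92.]
(120, 210) z8 [427. 411.   8.] z92 [422. 378.  92.]
(125, 243) z8 [413. 408.   8.] z92 [409. 376.  92.]
(168, 135) z8 [458. 392.   8.] z92 [451. 361.  92.]
s (330, 385) z8 [422. 338.   8.] z92 [469. 267.  92.]
s (400, 430) z8 [467. 338.   8.] z92 [510. 267.  92.]
s (460, 355) z8 [456. 400.   8.] z92 [500. 325.  92.]
s (380, 335) z8 [418. 383.   8.] z92 [465. 309.  92.]
s (440, 270) z8 [410. 443.   8.] z92 [458. 364.  92.]
s (360, 240) z8 [366. 432.   8.] z92 [417. 354.  92.]
bar end [623.5  60.5 140.2] 1.0 [622.6  59.7 141. ] [624.4  60.8 141. ]
bar end [632.4 -41.6 139.2] 1.4 [630.8 -42.6 141. ] [633.9 -41.4 141. ]
disc ((41.48478698730469, 240.5555877685547), (97.07007598876953, 111.55330657958984), 7.051666259765625) [array([446.9, 531.2,  62. ]), array([
[... 547 characters left out ...]
)
disc ((257.5979309082031, 165.79464721679688), (70.85980987548828, 84.71817016601562), 174.29501342773438) [array([629.3,  11.5,  62. ]), array([621. ,  10.9,  94. ])] r ((620.8167724609375, 8.033223152160645), 111.21137237548828)
disc ((424.5021667480469, 93.98489379882812), (66.03839874267578, 142.36517333984375), 90.76321411132812) [array([ 814.7, -412.2,   62. ]), array([ 800.5, -399.3,   94. ])] r ((801.2874145507812, -399.6225280761719), 160.41590881347656)
disc ((22.58525848388672, 34.63991165161133), (22.911378860473633, 320.1067810058594), 92.85111236572266) [array([977.7, 615.4,  62. ]), array([958.4, 595.8,  94. ])] r ((961.3060302734375, 410.54119873046875), 247.19107055664062)
```

The bar runs between about (623,60) and (632,-42), so the lid yaw is about 5°. The lifter is near (437,367) with its lip towards +x. I'll turn the gripper first.

Request:
carry_out(rows="1 0 0 0 1;1 0 0 0 1;1 0 0 0 1;1 0 0 0 1;1 0 0 0 1;1 0 0 0 1;1 0 0 0 1;1 0 0 0 1;1 0 0 0 0.2")

```text
clock: 1.27
eef_pos: [191.7, 594.7, 253.0]
tcp_rot: [-3.141, 0.0, 1.684]
contact_force: [-0.3, 0.3, 0.5]
opening: 1.0
```

```bash
cat >> h.py <<'E'
def to(x,y,z,yaw=None):
    s=r.sense(); M=R.from_euler('xyz',s["tcp_rot"]).as_matrix(); d=M.T@(np.array([x,y,z])-s["eef_pos"])
    print("t",round(s["clock"],2),"pos",s["eef_pos"].round(1),"rpy deg",np.degrees(s["tcp_rot"]).round(2),"F",s["contact_force"].round(1),"op",round(s["opening"],3))
    print("units xyz",(d/30).round(3),"turn", None if yaw is None else round((np.degrees(s["tcp_rot"][2])-yaw)/8,3))
E
python3 -c "
from h import *
to(437,368,252,96)"
```

```text
t 1.27 pos [191.7 594.7 253. ] rpy deg [-1.7999e+02  3.0000e-02  9.6510e+01] F [-0.3  0.3  0.5] op 1.0
units xyz [-8.435  7.268  0.036] turn 0.064
```

Request:
carry_out(rows="1 -0.92 0.58 0 0;1 -0.92 0.58 0 0;1 -0.92 0.58 0 0;1 -0.92 0.58 0 0;1 -0.92 0.58 0 0;1 -0.92 0.58 0 0;1 -0.92 0.58 0 0;1 -0.92 0.58 0 0;1 -0.92 0.58 0 0;1 -0.92 0.58 0 0;1 -0.92 0.58 0 0;1 -0.92 0.58 0 0")

```text
clock: 2.78
eef_pos: [437.4, 288.7, 253.3]
tcp_rot: [3.142, -0.0, 1.688]
contact_force: [0.8, 0.2, 1.2]
opening: 0.999
```

Run:
```python
from h import *
import pickle
to(437,368,252,96)
c=r.get_calibration("wrist"); im=r.grab_frame("wrist"); cv2.imwrite("pics/w1.png",im); pickle.dump(c,open("w1.pkl","wb"))
print(c["position"],c["rotation"], proj("wrist",(437,368,153),c),proj("wrist",(437,368,8),c))
```

```text
t 2.77 pos [437.4 288.7 253.3] rpy deg [180.    -0.    96.69] F [0.8 0.2 1.2] op 0.999
units xyz [2.628 0.294 0.043] turn 0.086
[430.75138147 357.62583863 373.20116022] [-0.28141213 -0.00052903  0.11624485] [289.23837721 110.48767293] [284.97492612 116.22639429]
```

View pics/w1.png

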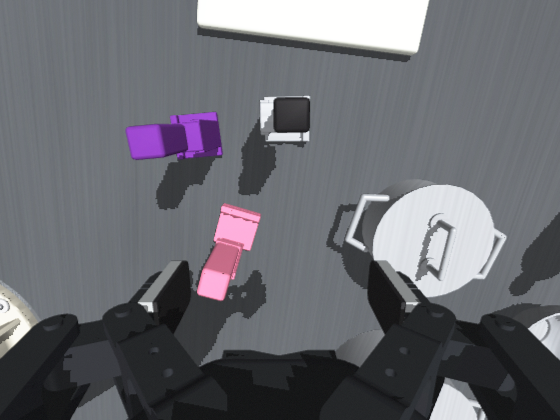

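The wrist view looks almost straight down on the lifter. The handle is at (292,114), the back of the top arm pokes out on the left at about (266,110), so it opens to the right (+x), and pink and purple are well clear.

Run:
```python
from h import *
import pickle
c=pickle.load(open("w1.pkl","rb")); im=cv2.imread("pics/w1.png"); crop(im,245,80,325,155,8,"w1c.png")
g=cv2.cvtColor(im,cv2.COLOR_BGR2GRAY)
m=np.zeros_like(g); m[85:140,262:322]=(g[85:140,262:322]<45)
k,l,st,ce=cv2.connectedComponentsWithStats(m); i=1+np.argmax(st[1:,4]); print(st[i],ce[i])
cc=max(cv2.findContours((l==i).astype(np.uint8),0,1)[0],key=len); print(cv2.minAreaRect(cc))
print(onz("wrist",*cv2.minAreaRect(cc)[0],153,c),onz("wrist",*ce[i],150,c))
```

```text
[274  99  36  33 230] [290.71304348 121.98695652]
((291.5, 115.0), (32.0, 35.0), 90.0)
[438.94308197 365.21927126 153.        ] [439.10308576 360.55973933 150.        ]
```

View pics/w1c.png

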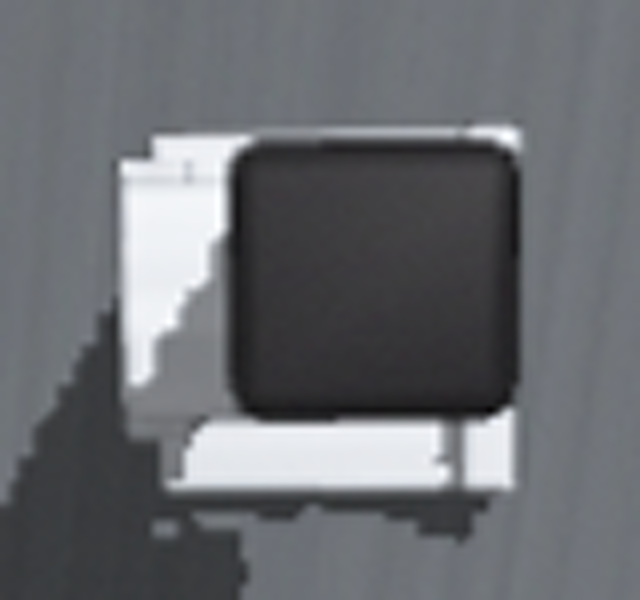

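Request:
carry_out(rows="1 0.85 0.12 0 0;1 0.85 0.12 0 0;1 0.84 0.11 0 0;1 0 0 0 0;1 0 0 0.7 0;1 0 0 0.7 0;1 0 0 0.7 0;1 0 0 0.7 0;1 0 0 0.7 0;1 0 0 0.68 0;1 0 0 0 0")

```text
clock: 4.2
eef_pos: [437.5, 365.6, 126.5]
tcp_rot: [-3.139, 0.002, 1.686]
contact_force: [-0.3, -0.3, 0.1]
opening: 0.999
```

Run:
```python
from h import *
to(439,365.5,128)
```

```text
t 4.2 pos [437.5 365.6 126.5] rpy deg [-1.7984e+02  1.2000e-01  9.6590e+01] F [-0.3 -0.3  0.1] op 0.999
units xyz [-0.01   0.048 -0.051] turn None
```

Request:
carry_out(rows="0.5 0 0.04 -0.03 0;0.25 0 0 0 0;0.15 0 0 0 0;0.05 0 0 0 0;0 0 0 0 0;0 0 0 0 0;0 0 0 0 0;0 0 0 0 0", newtons=80)

```text
clock: 5.2
eef_pos: [439.7, 366.8, 129.4]
tcp_rot: [3.142, -0.0, 1.685]
contact_force: [-3.8, -1.1, 5.5]
opening: 0.297
```

Run:
```python
from h import *
to(439,365.5,250)
c=cv2.imwrite("pics/s2.png",r.grab_frame("scene"))
crop(cv2.imread("pics/s2.png"),250,50,450,200,4,"s2c.png")
```

```text
t 5.2 pos [439.7 366.8 129.4] rpy deg [ 1.800e+02 -2.000e-02  9.653e+01] F [-3.8 -1.1  5.5] op 0.297
units xyz [-0.038 -0.028 -4.019] turn None
```

View pics/s2c.png

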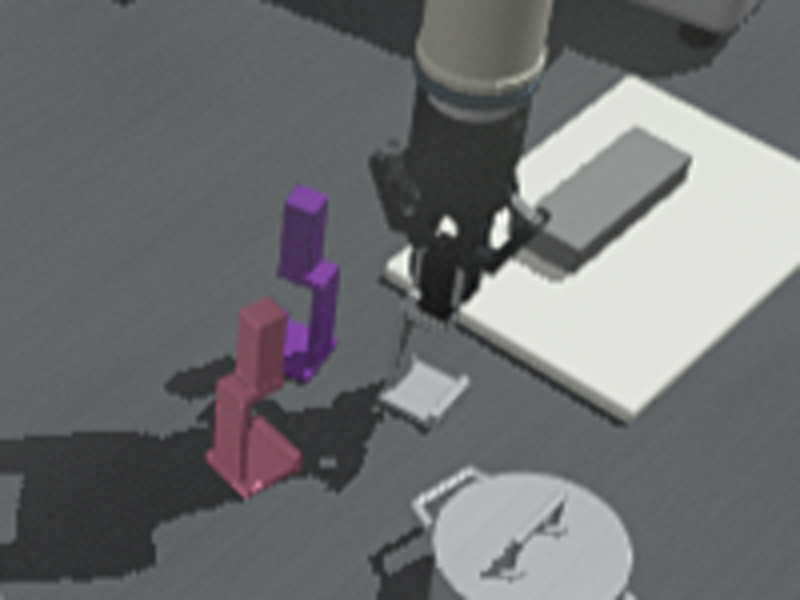

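Gripped; the opening of 0.297 is about 25 mm. Next, lift and carry it to the near side of the big pan.

Request:
carry_out(rows="0 0 0 -0.4 0;0 0 0 -0.8 0;0 0 0 -0.8 0;0 0 0 -0.8 0;0 0 0 -0.8 0;0 0 0 -0.6 0;0 0 0 0 0.2")

```text
clock: 6.12
eef_pos: [440.4, 367.0, 256.2]
tcp_rot: [3.139, -0.001, 1.656]
contact_force: [0.1, -0.4, -2.7]
opening: 0.295
```

Run:
```python
from h import *
to(538,2,258,95)
```

```text
t 6.12 pos [440.4 367.  256.2] rpy deg [ 1.7987e+02 -8.0000e-02  9.4860e+01] F [ 0.1 -0.4 -2.7] op 0.295
units xyz [-12.399   2.211  -0.072] turn -0.018
```

Request:
carry_out(rows="0 -0.5 0.1 0 0;0 -1 0.2 0 0;0 -1 0.2 0 0;0 -1 0.2 0 0;0 -1 0.2 0 0;0 -1 0.2 0 0;0 -1 0.2 0 0;0 -1 0.2 0 0;0 -1 0.2 0 0;0 -1 0.2 0 0;0 -1 0.2 0 0;0 -1 0.2 0 0")

```text
clock: 7.62
eef_pos: [537.5, 27.0, 253.5]
tcp_rot: [-3.139, 0.0, 1.657]
contact_force: [0.5, -0.6, -2.4]
opening: 0.296
```

Request:
carry_out(rows="0 -0.6 0 0 0;0 -0.3 0 0 0;0 0 0 0.2 0;0 0 0 0.2 0;0 0 0 0.2 0;0 0 0 0.1 0;0 0 0 0 0")

```text
clock: 8.5
eef_pos: [540.4, 2.2, 233.5]
tcp_rot: [-3.141, -0.0, 1.657]
contact_force: [0.4, 0.6, -2.6]
opening: 0.298
```

Run:
```python
from h import *
import pickle
to(548,2.5,235.5,95)
for n in("scene","top","wrist"):
    c=r.get_calibration(n); im=r.grab_frame(n); cv2.imwrite(f"pics/{n}3.png",im); pickle.dump(c,open(n+"3.pkl","wb"))
s=cv2.imread("pics/scene3.png");crop(s,255,135,395,295,5 if 0 else 4,"s3c.png")
crop(cv2.imread("pics/top3.png"),190,100,330,250,4,"t3c.png")
```

```text
t 8.5 pos [540.4   2.2 233.5] rpy deg [-1.7997e+02 -1.0000e-02  9.4960e+01] F [ 0.4  0.6 -2.6] op 0.298
units xyz [-0.013  0.252 -0.067] turn -0.005
```

View pics/s3c.png

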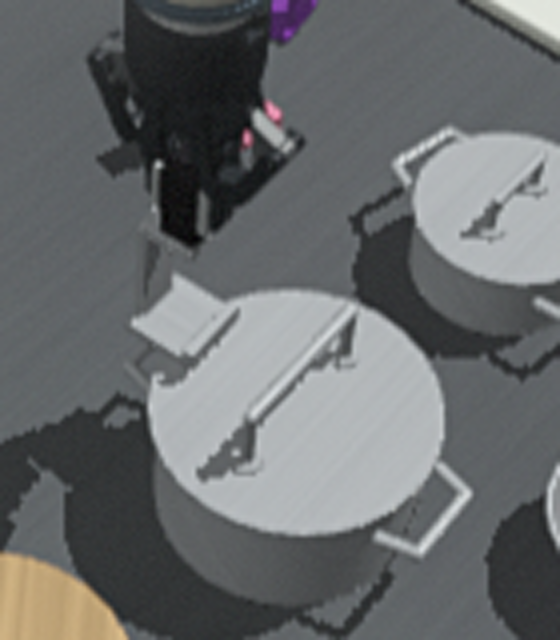

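View pics/wrist3.png

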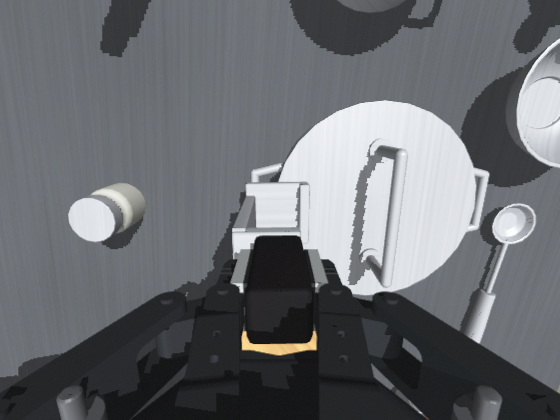

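View pics/t3c.png

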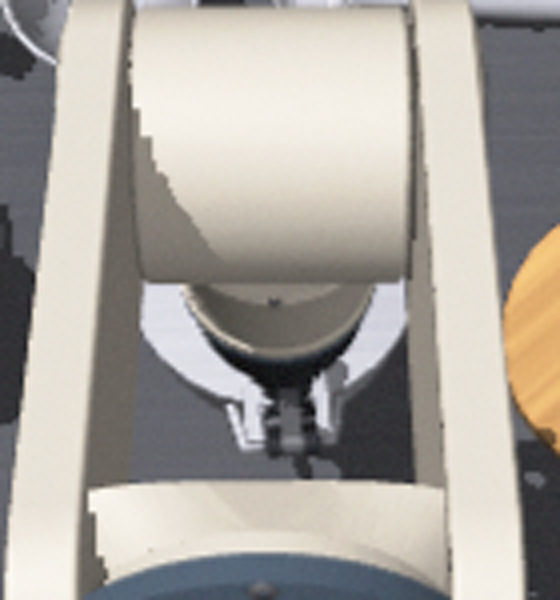

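The wrist view shows the bar from (402,152) to (387,284) and the lifter foot with its lip at x≈305, facing the loop. Now I'll compute the bar pose from this view.

Run:
```python
from h import *
import pickle
c=pickle.load(open("wrist3.pkl","rb")); im=cv2.imread("pics/wrist3.png")
crop(im,340,120,420,300,3.3,"w3c.png")
a=onz("wrist",402,153,141,c);b=onz("wrist",387,283,141,c);print(a,b,(a+b)/2,np.degrees(np.arctan2(-(a-b)[0],(a-b)[1])),np.linalg.norm(a-b))
# disc ellipse -> plane z 94
g=cv2.cvtColor(im,cv2.COLOR_BGR2GRAY)
pts=[onz("wrist",u,v,94,c)[:2] for u,v in((385,101),(297,150),(459,136),(474,230),(455,270),(320,285))]
A=np.array([[2*p[0],2*p[1],1] for p in pts]);B=[p@p for p in pts];s=np.linalg.lstsq(A,B,rcond=None)[0];print(s[:2],np.sqrt(s[2]+s[0]**2+s[1]**2))
# lifter lip top corners
for z,q in((None,None),):
    pass
for u,v in((301,184),(310,184),(301,238),(311,240),(247,184)): print((u,v),onz("wrist",u,v,233.5-129.4+16,c).round(1))
```

```text
[623.59326484  59.79833876 141.        ] [631.96907689 -41.27350856 141.        ] [627.78117086   9.2624151  141.        ] 4.737270004431393 101.41830479225028
[633.42227772   4.21353667] 92.10991827962523
(301, 184) [557.6  28.1 120.1]
(310, 184) [564.7  28.7 120.1]
(301, 238) [562.4 -17.2 120.1]
(311, 240) [570.9 -18.2 120.1]
(247, 184) [515.2  24.4 120.1]
```

View pics/w3c.png

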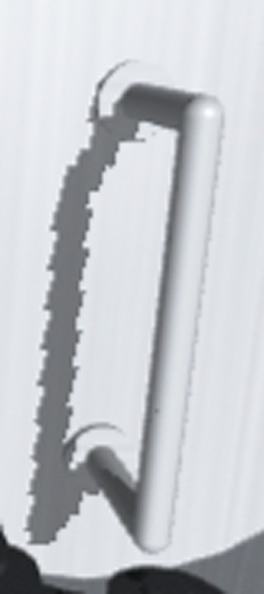

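Request:
carry_out(rows="0 -0.03 0.2 -0.05 0;0 0 0.4 0 0;0 0 0.4 0 0;0 0 0.4 0 0;0 0 0.4 0 0;0 0 0.4 0 0;0 0 0.4 0 0;0 0 0.3 0 0;0 0 0.05 0 0;0 0 0 0 0")

```text
clock: 9.9
eef_pos: [628.6, 8.7, 235.2]
tcp_rot: [-3.141, -0.0, 1.657]
contact_force: [-0.0, -0.5, -2.8]
opening: 0.291
```

Run:
```python
from h import *
import pickle
to(628,9.3,235,95)
for n in("scene","wrist"):
    im=r.grab_frame(n); cv2.imwrite(f"pics/{n}4.png",im)
crop(cv2.imread("pics/scene4.png"),280,155,380,285,4.5,"s4c.png")
```

```text
t 9.9 pos [628.6   8.7 235.2] rpy deg [-179.97   -0.     94.94] F [-0.  -0.5 -2.8] op 0.291
units xyz [ 0.023 -0.018  0.005] turn -0.008
```

View pics/s4c.png

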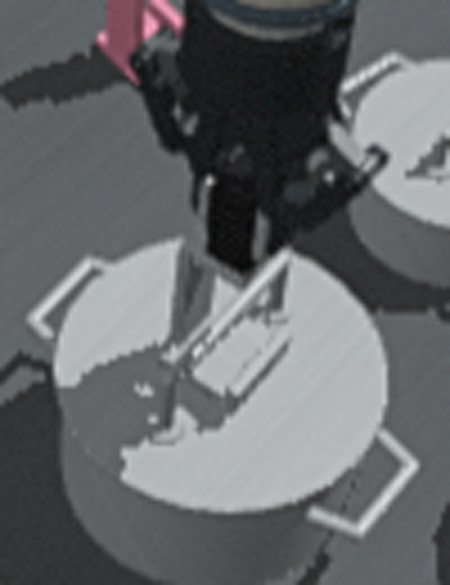

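View pics/wrist4.png

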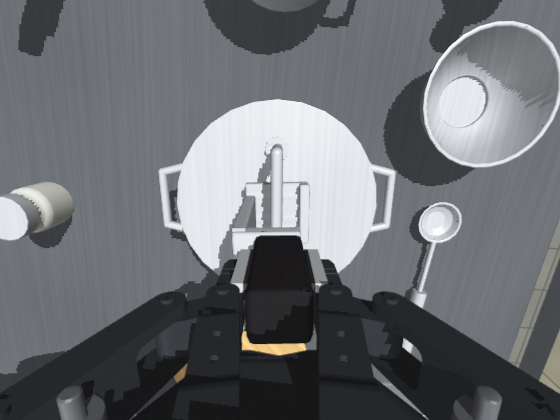

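The foot is under the bar with the lip past it, and nothing touches. Lift slowly.

Request:
carry_out(rows="0 0 0 -0.3 0;0 0 0 -0.25 0;0 0 0 -0.1 0;0 0 0 -0.1 0;0 0 0 -0.1 0;0 0 0 -0.1 0;0 0 0 -0.1 0;0 0 0 -0.2 0;0 0 0 -0.2 0;0 0 0 -0.2 0;0 0 0 0 0")

```text
clock: 11.38
eef_pos: [629.2, 8.7, 285.6]
tcp_rot: [3.14, 0.0, 1.657]
contact_force: [0.5, 0.2, -6.8]
opening: 0.294
```

Run:
```python
from h import *
import pickle
to(628,9.3,235,95)
for n in("scene","wrist"):
    im=r.grab_frame(n); cv2.imwrite(f"pics/{n}5.png",im)
crop(cv2.imread("pics/scene5.png"),270,135,390,285,4,"s5c.png")
```

```text
t 11.38 pos [629.2   8.7 285.6] rpy deg [1.7993e+02 1.0000e-02 9.4940e+01] F [ 0.5  0.2 -6.8] op 0.294
units xyz [ 0.025 -0.039  1.685] turn -0.008
```

View pics/s5c.png

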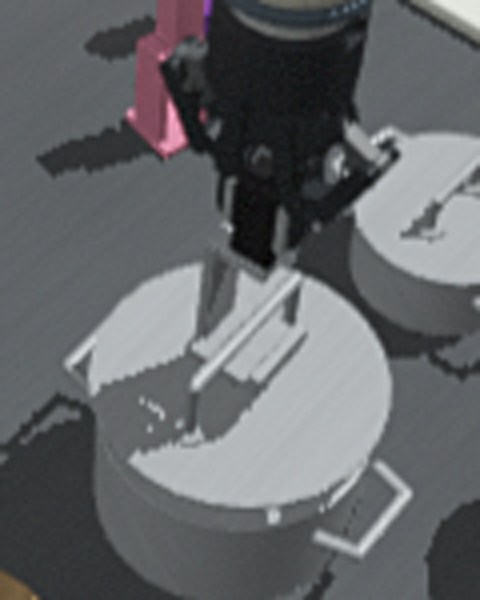

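View pics/wrist5.png

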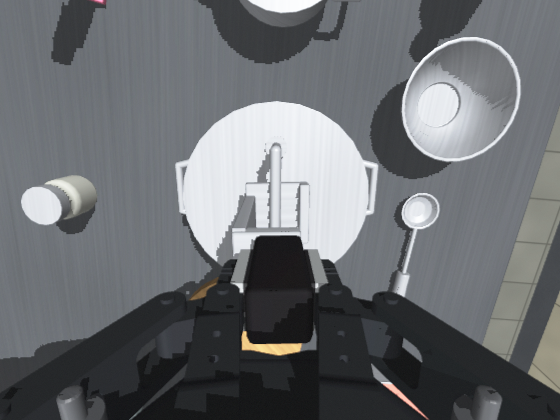

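The lid hangs level and clear, by about 22 mm over the rim, with the force up by 4 N. Next I'll refine the board centre using only the far rim edges.

Run:
```python
from h import *
from scipy.optimize import least_squares
to(590,-230,306,95)
for n in("top","scene"):
    im=cv2.imread(f"pics/{n}0.png")
    h=cv2.cvtColor(im,cv2.COLOR_BGR2HSV); m=cv2.inRange(h,(8,90,60),(25,255,255))
    k,l,st,ce=cv2.connectedComponentsWithStats(m); i=1+np.argmax(st[1:,4])
    c=max(cv2.findContours((l==i).astype(np.uint8),0,1)[0],key=len)
    P=np.array([onz(n,q[0][0],q[0][1],18)[:2] for q in c]); cen=P.mean(0); d=cen-cam(n)[1][:2]; d/=np.linalg.norm(d)
    Q=P[(P-cen)@d>0]
    f=least_squares(lambda v:np.hypot(*(Q-v[:2]).T)-v[2],[*cen,95],loss="soft_l1"); print(n,f.x)
    f=least_squares(lambda v:np.hypot(*(Q-v[:2]).T)-95,cen,loss="soft_l1"); print(n,f.x)
```

```text
t 11.47 pos [628.8   8.7 284.8] rpy deg [-180.     -0.     94.93] F [-0.6 -0.3 -6.7] op 0.292
units xyz [-7.815 -1.972 -0.708] turn -0.008
top [ 590.05823391 -229.93435405   94.14077544]
top [ 589.26834619 -229.17374691]
scene [ 594.88671782 -234.08075562   93.98764379]
scene [ 595.9863406  -234.66998862]
```

Request:
carry_out(rows="0 0 0 -0.2 0;0 0 0 -0.3 0;0 0 0 -0.2 0;0 -0.2 -0.05 0 0;0 -0.4 -0.1 0 0;0 -0.6 -0.15 0 0;0 -0.7 -0.17 0 0;0 -0.7 -0.17 0 0;0 -0.7 -0.17 0 0;0 -0.7 -0.17 0 0")

```text
clock: 12.72
eef_pos: [609.5, -115.2, 305.8]
tcp_rot: [3.142, 0.0, 1.656]
contact_force: [-0.2, 0.1, -6.7]
opening: 0.296
```

Request:
carry_out(rows="0 -0.7 -0.17 0 0;0 -0.7 -0.17 0 0;0 -0.7 -0.17 0 0;0 -0.7 -0.17 0 0;0 -0.6 -0.15 0 0;0 -0.3 -0.07 0 0;0 -0.19 -0.03 0 0;0 0 0 0 0;0 0 0 0 0")

```text
clock: 13.85
eef_pos: [592.2, -231.5, 305.8]
tcp_rot: [-3.142, -0.0, 1.657]
contact_force: [0.4, 0.5, -6.2]
opening: 0.297
```

Run:
```python
from h import *
import pickle
to(592,-232,306,95)
for n in("scene","wrist","top"):
    pickle.dump(r.get_calibration(n),open(n+"6.pkl","wb"))
    im=r.grab_frame(n); cv2.imwrite(f"pics/{n}6.png",im)
```

```text
t 13.85 pos [ 592.2 -231.5  305.8] rpy deg [-1.800e+02 -2.000e-02  9.496e+01] F [ 0.4  0.5 -6.2] op 0.297
units xyz [-0.015 -0.008 -0.008] turn -0.005
```

View pics/scene6.png

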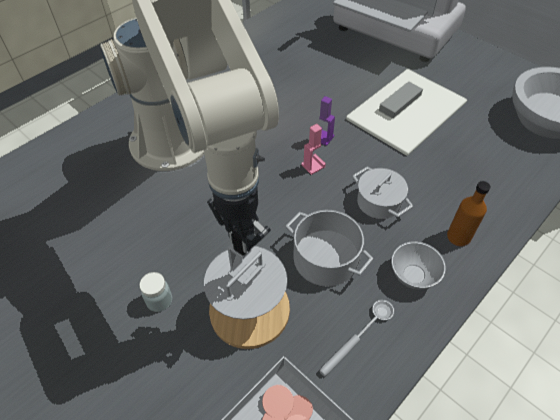

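View pics/wrist6.png

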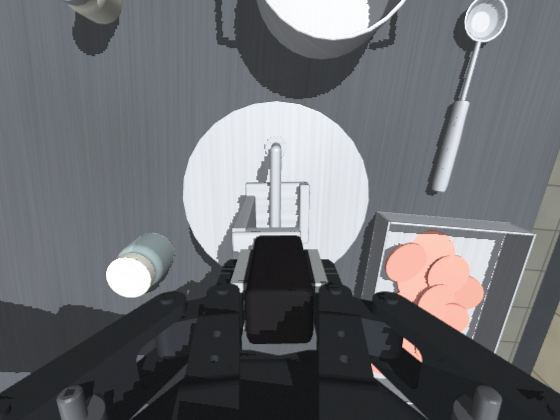

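Request:
carry_out(rows="0 0 0 0.2 0;0 0 0 0.4 0;0 0 0 0.5 0;0 0 0 0.6 0;0 0 0 0.6 0;0 0 0 0.5 0;0 0 0 0.4 0;0 0 0 0.2 0;0 0 0 0.1 0;0 0 0 0 0")

```text
clock: 15.25
eef_pos: [592.3, -232.1, 201.0]
tcp_rot: [3.141, 0.0, 1.657]
contact_force: [0.2, 0.1, -6.0]
opening: 0.297
```

Run:
```python
from h import *
import pickle
to(592,-232,192,95)
for n in("scene","wrist","top"):
    pickle.dump(r.get_calibration(n),open(n+"7.pkl","wb"))
    im=r.grab_frame(n); cv2.imwrite(f"pics/{n}7.png",im)
crop(cv2.imread("pics/scene7.png"),190,220,310,360,4,"s7c.png")
crop(cv2.imread("pics/top7.png"),290,130,410,240,5,"t7c.png")
```

```text
t 15.25 pos [ 592.3 -232.1  201. ] rpy deg [1.7998e+02 1.0000e-02 9.4940e+01] F [ 0.2  0.1 -6. ] op 0.297
units xyz [ 0.006 -0.008  0.301] turn -0.008
```

View pics/s7c.png

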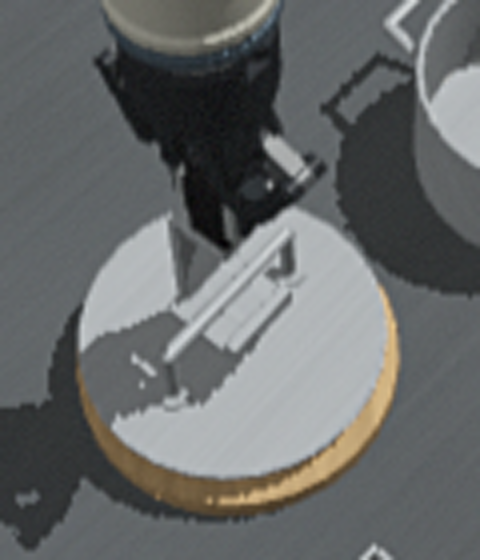

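View pics/wrist7.png

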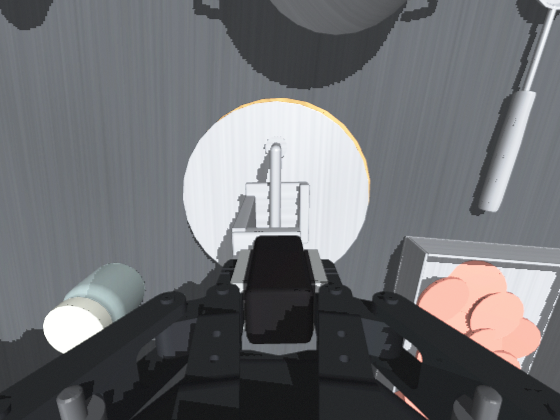

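View pics/t7c.png

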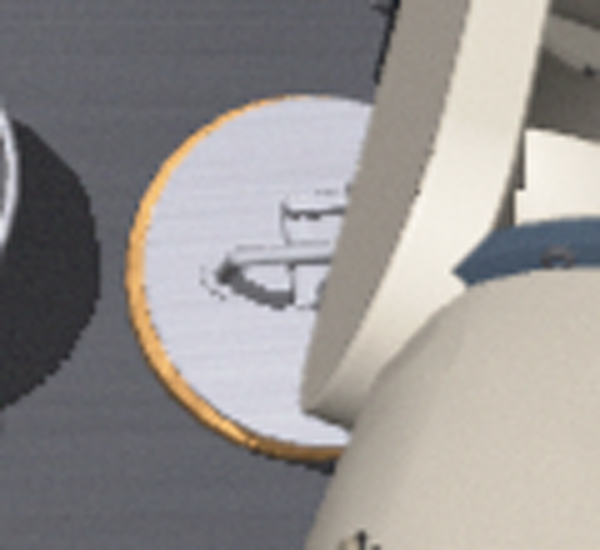

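The lid hovers just over the board. In the wrist view a thin board crescent shows from (262,98) to (369,190), so the board is slightly to the image's upper right of the lid. I'll quantify that.

Run:
```python
from h import *
import pickle
from scipy.optimize import least_squares
for n in ("wrist","top","scene"):
    c=pickle.load(open(n+"7.pkl","rb")); im=cv2.imread(f"pics/{n}7.png")
    h=cv2.cvtColor(im,cv2.COLOR_BGR2HSV)
    ora=cv2.inRange(h,(8,60,60),(28,255,255))
    lid=cv2.inRange(h,(0,0,185),(180,45,255))
    def fit(P,rad,x0):
        f=least_squares(lambda v:np.hypot(*(P-v).T)-rad,x0,loss="soft_l1",f_scale=.5); return f.x.round(1),np.abs(f.fun).mean().round(2)
    # scan rays from lid centre outward in the image
    cu,cv=proj(n,(592,-232,39),c); L=[];B=[]
    for a in np.radians(np.arange(0,360,3)):
        us=[(cu+k*np.cos(a),cv+k*np.sin(a)) for k in np.arange(15,140,.5)]
        o=[ora[int(round(v)),int(round(u))]>0 if 0<=int(round(v))<420 and 0<=int(round(u))<560 else False for u,v in us]
        idx=np.flatnonzero(o)
        if len(idx)>1 and idx[-1]-idx[0]<80:
            i,j=idx[0],idx[-1]
            L.append((*us[i],a)); B.append((*us[j],a))
    if n=="wrist": # restrict to upper part
        L=[q for q in L if q[1]<200]; B=[q for q in B if q[1]<200]
    print(n,len(L))
    if len(L)<6: continue
    print(" lid", fit(np.array([onz(n,q[0],q[1],39,c)[:2] for q in L]),90,[592,-232]), "board z18",fit(np.array([onz(n,q[0],q[1],18,c)[:2] for q in B]),95,[592,-232]),"board z0",fit(np.array([onz(n,q[0],q[1],0,c)[:2] for q in B]),95,[592,-232]))
```

```text
wrist 40
 lid (array([ 590.8, -232.8]), np.float64(0.29)) board z18 (array([ 593.1, -233.2]), np.float64(0.35)) board z0 (array([ 595.8, -231.3]), np.float64(0.69))
top 57
 lid (array([ 588. , -229.6]), np.float64(0.71)) board z18 (array([ 590.1, -229. ]), np.float64(0.86)) board z0 (array([ 593.3, -230.9]), np.float64(0.98))
scene 62
 lid (array([ 592. , -233.5]), np.float64(0.66)) board z18 (array([ 596.9, -235.4]), np.float64(0.84)) board z0 (array([ 591.3, -231.1]), np.float64(0.87))
```

Request:
carry_out(rows="0 0 0.07 0 0;0 0 0 0 0;0 0 0 0.1 0;0 0 0 0.1 0;0 0 0 0.05 0;0 0 0 0.05 0;0 0 0 0.05 0;0 0 0 0.1 0;0 0 0 0.15 0;0 0 0 0.15 0;0 0 0 0.1 0;0 0 0 0 0")

```text
clock: 16.9
eef_pos: [594.0, -231.8, 174.9]
tcp_rot: [-3.141, -0.0, 1.657]
contact_force: [-0.4, 1.0, -2.8]
opening: 0.293
```

Run:
```python
from h import *
import pickle
to(592,-232,174,95)
for n in("scene","wrist"):
    pickle.dump(r.get_calibration(n),open(n+"8.pkl","wb"))
    im=r.grab_frame(n); cv2.imwrite(f"pics/{n}8.png",im)
crop(cv2.imread("pics/scene8.png"),190,220,310,360,4,"s8c.png")
crop(cv2.imread("pics/wrist8.png"),160,80,400,300,3,"w8c.png")
```

```text
t 16.9 pos [ 594.  -231.8  174.9] rpy deg [-1.7997e+02 -2.0000e-02  9.4940e+01] F [-0.4  1.  -2.8] op 0.293
units xyz [ 0.    -0.067  0.03 ] turn -0.008
```

View pics/s8c.png

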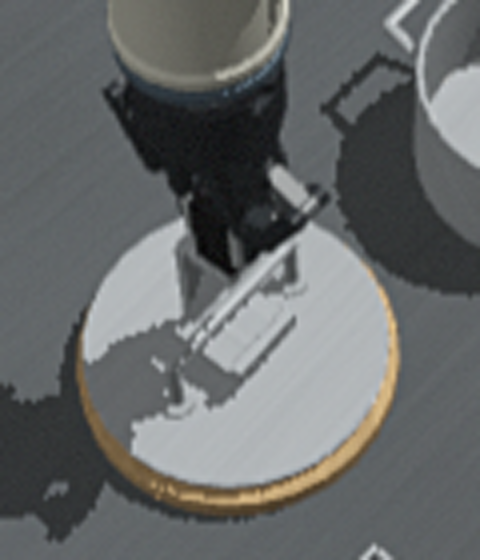

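View pics/w8c.png

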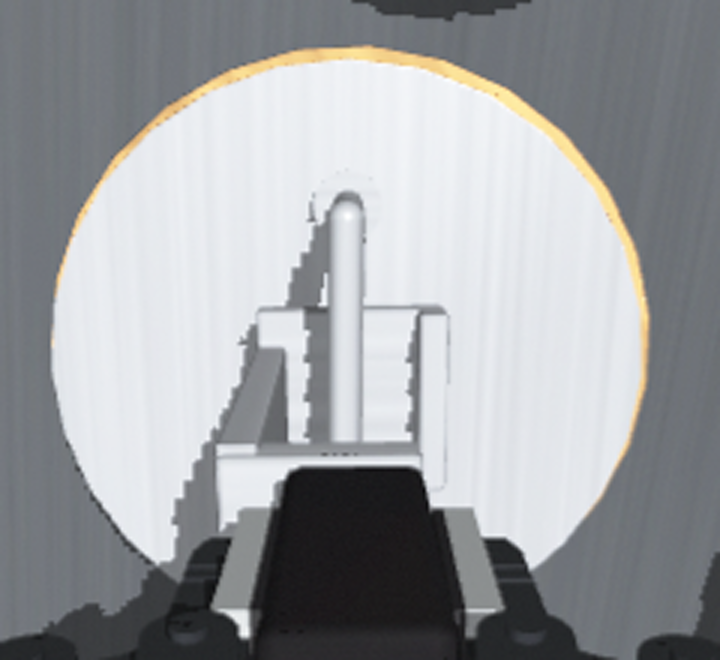

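The lid is flat on the board, nearly concentric, and the force is back to the lifter's own weight. Pull the lifter straight back out.

Request:
carry_out(rows="0 0 -0.1 0 0;0 0 -0.2 0 0;0 0 -0.3 0 0;0 0 -0.4 0 0;0 0 -0.4 0 0;0 0 -0.4 0 0;0 0 -0.4 0 0;0 0 -0.4 0 0;0 0 -0.3 0 0;0 0 -0.1 0 0;0 0 0 0 0")

```text
clock: 18.38
eef_pos: [504.6, -239.8, 175.4]
tcp_rot: [3.141, 0.0, 1.657]
contact_force: [0.1, 0.4, -2.9]
opening: 0.296
```

Run:
```python
from h import *
import pickle
to(430,-100,200,95)
for n in("scene","top","wrist"):
    pickle.dump(r.get_calibration(n),open(n+"9.pkl","wb"))
    im=r.grab_frame(n); cv2.imwrite(f"pics/{n}9.png",im)
# clear-patch: obstacles in start top view
for nm,u,v,z in(("small jar",277,278,60),("tall jar",412,253,90)): print(nm,onz("top",u,v,z).round(),onz("top",u,v,0).round())
```

```text
t 18.38 pos [ 504.6 -239.8  175.4] rpy deg [1.7998e+02 1.0000e-02 9.4920e+01] F [ 0.1  0.4 -2.9] op 0.296
units xyz [ 4.855 -2.078 -0.822] turn -0.01
small jar [355. -34.  60.] [354. -36.   0.]
tall jar [ 411. -350.   90.] [ 416. -381.    0.]
```

View pics/scene9.png

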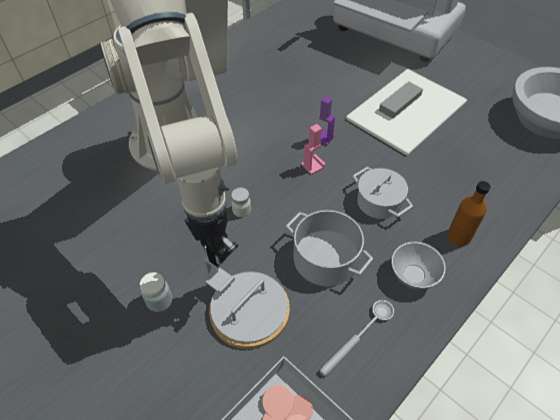

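View pics/wrist9.png

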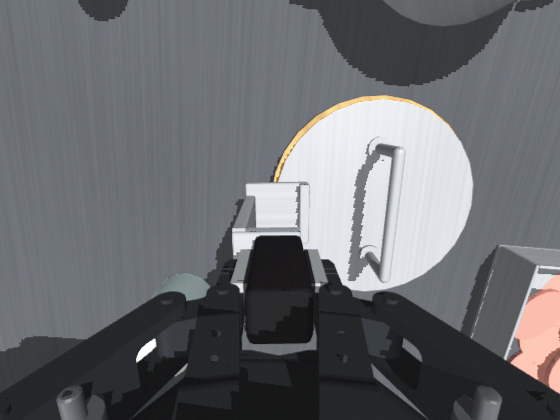

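Unhooked cleanly. The patch around (400,-195) is clear, with the jars at (355,-35) and (411,-350), so I'll place it there.

Request:
carry_out(rows="0 0 -0.4 0 0;0 0 -0.6 0 0;0 0.3 -0.6 0 0;0 0.5 -0.6 0 0;0 0.5 -0.6 0 0;0 0.4 -0.4 0 0;0 0.09 -0.15 0.2 0;0 0 0 0.4 0;0 0 0 0.4 0;0 0 0 0.2 0;0 0 0 0.1 0;0 0 0 0 0")

```text
clock: 20.02
eef_pos: [399.8, -194.9, 136.0]
tcp_rot: [-3.141, -0.0, 1.657]
contact_force: [0.4, 0.3, -2.7]
opening: 0.295
```

Run:
```python
from h import *
to(400,-195,129.4,95)
```

```text
t 20.02 pos [ 399.8 -194.9  136. ] rpy deg [-1.7998e+02 -1.0000e-02  9.4940e+01] F [ 0.4  0.3 -2.7] op 0.295
units xyz [-0.005  0.005  0.222] turn -0.008
```

Request:
carry_out(rows="0 0 0 0.06 0;0 0 0 0.06 0;0 0 0 0.04 0;0 0 0 0.03 0;0 0 0 0.02 0;0 0 0 0 0")

```text
clock: 20.78
eef_pos: [399.8, -194.8, 130.0]
tcp_rot: [-3.142, -0.0, 1.657]
contact_force: [-0.0, -0.3, -4.2]
opening: 0.298
```

Run:
```python
from h import *
to(400,-195,129.4,95)
im=r.grab_frame("scene"); cv2.imwrite("pics/s10.png",im); crop(im,150,180,280,300,5,"s10c.png")
```

```text
t 20.77 pos [ 399.8 -194.8  130. ] rpy deg [-180.     -0.     94.94] F [-0.  -0.3 -4.2] op 0.298
units xyz [-0.008  0.007  0.019] turn -0.008
```

View pics/s10c.png

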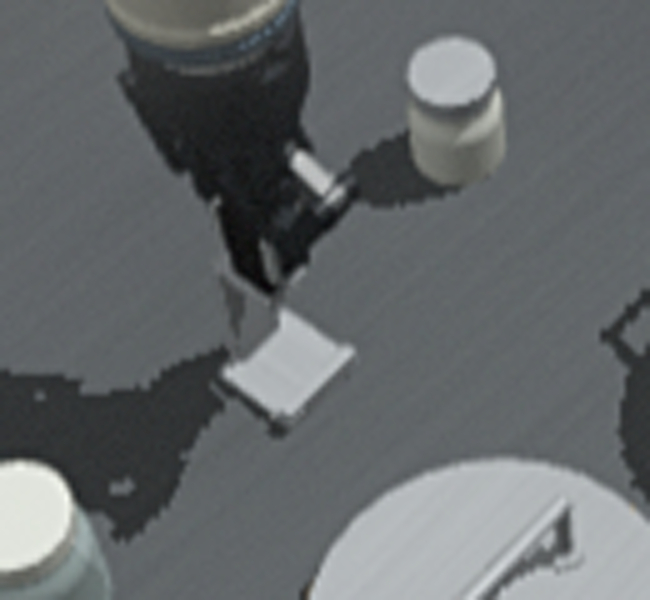

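Request:
carry_out(rows="0 0 0 0.03 0;0 0 0 0.03 0;0 0 0 0 0;0 0 0 0 0")

```text
clock: 21.32
eef_pos: [399.9, -195.0, 129.3]
tcp_rot: [3.141, 0.0, 1.657]
contact_force: [-4.6, 1.0, 16.7]
opening: 0.298
```

Request:
carry_out(rows="0 0 0 -0.03 0;0 0 0 0 0")

```text
clock: 21.58
eef_pos: [399.9, -195.0, 129.4]
tcp_rot: [3.141, 0.0, 1.657]
contact_force: [-2.1, -0.2, 4.8]
opening: 0.295
```

Request:
carry_out(rows="0.35 0 0 0 0;0.45 0 0 0 0;0.6 0 0 0 0;0.8 0 0 0 0;1 0 0 0 0;1 0 0 0 0;1 0 0 0 0")

```text
clock: 22.45
eef_pos: [399.8, -194.8, 129.1]
tcp_rot: [-3.142, 0.0, 1.657]
contact_force: [-0.4, -0.0, -0.1]
opening: 0.999
```

Request:
carry_out(rows="1 0 0 -0.2 0;1 0 0 -0.5 0;1 0 0 -0.8 0;1 0 0 -1 0;1 0 0 -1 0;1 0 0 -1 0;1 0 0 -0.5 0;1 0 0 0 0")

```text
clock: 23.45
eef_pos: [400.2, -195.0, 280.2]
tcp_rot: [3.14, 0.001, 1.657]
contact_force: [-0.5, 0.5, -0.2]
opening: 1.001
```

Run:
```python
from h import *
to(400,-195,129.4,95)
im=r.grab_frame("scene"); cv2.imwrite("pics/s11.png",im)
im=r.grab_frame("wrist"); cv2.imwrite("pics/w11.png",im)
```

```text
t 23.45 pos [ 400.2 -195.   280.2] rpy deg [1.7988e+02 7.0000e-02 9.4930e+01] F [-0.5  0.5 -0.2] op 1.001
units xyz [ 0.007 -0.017  5.025] turn -0.008
```

View pics/s11.png

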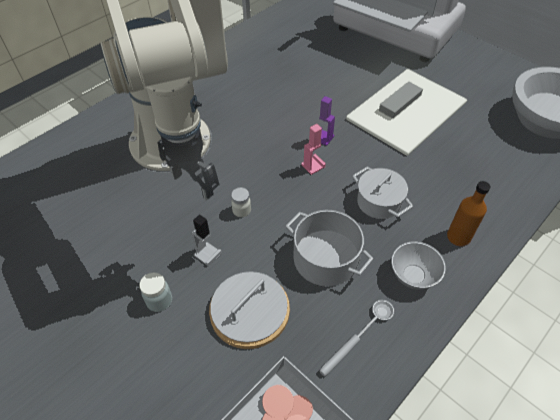

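View pics/w11.png

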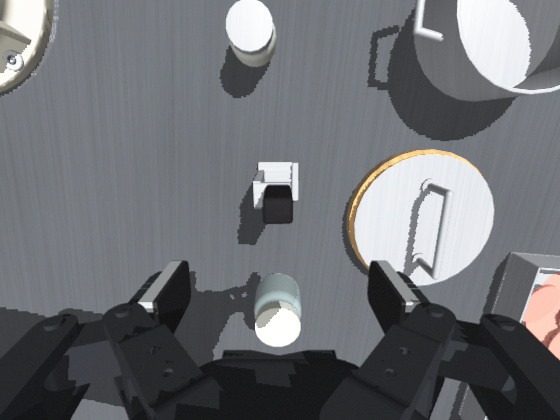

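The lifter stands upright at (205,240) in the scene view, and the lid sits on the board at (250,308). One last check of centring from the top and wrist views before handing in.

Run:
```python
from h import *
from scipy.optimize import least_squares
for n in ("top","wrist"):
    c=r.get_calibration(n); im=r.grab_frame(n); cv2.imwrite(f"pics/{n}12.png",im)
    h=cv2.cvtColor(im,cv2.COLOR_BGR2HSV); ora=cv2.inRange(h,(8,60,60),(28,255,255))
    cu,cv=proj(n,(593,-232,30),c); L=[]
    for a in np.radians(np.arange(0,360,3)):
        us=[(cu+k*np.cos(a),cv+k*np.sin(a)) for k in np.arange(15,110,.5)]
        idx=[i for i,(u,v) in enumerate(us) if 0<=round(v)<420 and 0<=round(u)<560 and ora[round(v),round(u)]]
        if len(idx)>1 and idx[-1]-idx[0]<30: L.append((us[idx[0]],us[idx[-1]]))
    for z,rad,k in((30,90,0),(18,95,1)):
        P=np.array([onz(n,*q[k],z,c)[:2] for q in L]); f=least_squares(lambda v:np.hypot(*(P-v).T)-rad,[593,-232],loss="soft_l1",f_scale=.5); print(n,z,len(L),f.x.round(1))
crop(cv2.imread("pics/top12.png"),290,130,410,300,3.5,"t12c.png")
```

```text
top 30 68 [ 590.1 -229. ]
top 18 68 [ 590.  -229.3]
wrist 30 58 [ 591.6 -231.9]
wrist 18 58 [ 589.5 -231.2]
```

View pics/t12c.png

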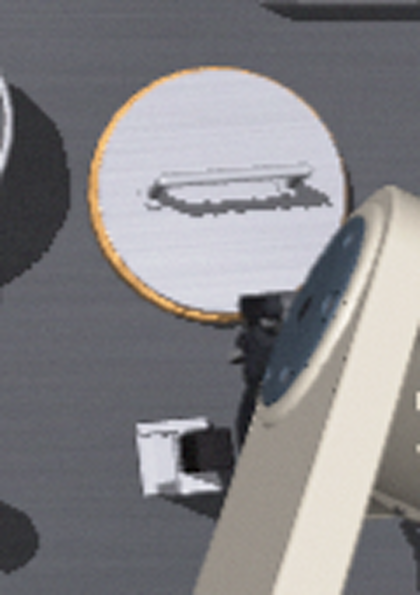

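The top view puts the lid and board centres within about 1 mm of each other, and the wrist view within about 2 mm. The lifter is upright and clear, so I'll hand in.

```bash
python3 -c "
from rig import r
print(r.sign_off())"
```

```text
the job is handed in; nothing more can be done
None
```

I hooked the black-handled lifter under the big pan's lid, lifted the lid off level and set it flat on the round wooden board. I then unhooked the lifter and stood it upright on a clear patch at about (400, -195), and handed the job in about 24 s into the 72 s limit.

**Last checks**
- **Lid:** it rests flat on the board. Its centre is within about 0.5 mm of the board's in the top view and about 2 mm in the wrist view.
- **Lifter:** it stands free and upright, with the gripper open and about 150 mm above its gripping height.
- **Gripper:** it held only the lifter's handle, and the pictures never show it touching the lid.
- **Small pan's lid and the pink and purple look-alikes:** the pictures show no change.
- **Force:** the highest reading I saw was about 17 N, when the lifter's foot met the worktop. I read it only at the end of each move.

**Disagreement:** the scene camera put the board's centre about 5–8 mm from where the top camera did. I started from a point between the two and corrected 2 mm from the wrist view just before setting the lid down.

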